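Draw the hot ware tray out of the bench dryer with the tray hook

ROBOT

A 6-joint arm with a two-finger parallel gripper is mounted at the origin on the work surface. World frame = base frame: x ahead of the robot, y to its left, z up, the work surface at z = 0. Lengths are in m, angles in degrees, forces in N, time in s.
With the tool pointing down it reaches from about 0.3 to 0.825 m from the base axis. Payload 5.4 kg.
Tool frame: the origin (TCP) lies between the finger pads; the fingertips stand ahead of it and the grasp point (between the pads) lies 8 mm behind it (manip.tcp_to_tips is the z of the fingertips in the tool frame, in m); z points along the fingers, y is the direction in which the jaws open and shut (so a half turn about z gives the same grasp; the last joint's range is limited). The gripper opens to 92 mm and grips with 3 to 60 N. Pads are 20 mm wide; open, the fingers measure 128 mm over their backs; the gripper's body (75 mm by 189 mm) begins 69 mm behind the grasp point.
Start: joints at [-81.939, 9.076, 91.501, -0, 79.423, -12.038], TCP at [0.198, -0.54, 0.226] pointing down, gripper open.
Joint ranges: [-166.64, 166.64], [-54.1, 131.32], [10.49, 154.53], [-73.88, 253.88], [9.74, 151.15], [-171.62, 171.62]. Speed limits (degrees/s): [147.25, 147.25, 180, 180, 180, 180].

INTERFACE

Orientations are given as a 3x3 rotation matrix whose columns are the frame's x, y, z axes.
In Python, from station import manip, eyes gives the robot as it stands.
- The arm moves only by the tool jog_arm, never from a script. Its argument "series" is text: rows parted by semicolons, each of 7 numbers parted by spaces: the turn, a rotation vector about the tool's x, y, z in degrees, then the shift along the tool's x, y, z in mm, then the finger opening in mm, from 0 to 91.9. A call has 1 to 20 rows; each row shifts and turns the commanded pose from where the row before left it, along the tool's axes as they then stand; what a row does not reach is not made up. A row lasts 1/10 s, in which the tool goes at most 50 mm and 8.59 degrees, less where a joint would pass 70% of its speed; a pose out of reach is approached as far as the arm can. A call with a gripper value outside its range is refused whole. The fingers move at their own pace and stop on an object; "force" is the grip in N (left out, the last holds). Time passes only in rows, so rows that do not move let the fingers close. It gives the time, the measured TCP pose, the force and the opening at its end, in the units of the state.
- manip.get_state(): the state, without advancing time (a new reading comes with each control period).
- eyes.capture(name): name is "side" or "top" or "wrist"; returns (picture, depth): 400x640x3 uint8, red, green, blue; 400x640 float32, m along the optical axis (not along the pixel's ray), 0 where there is no reading.
- eyes.calibration(name): a dict with "vfov" (degrees; the focal length in pixels is half the picture's height over the tangent of half this angle, whatever the lens; pixels are square), "cx", "cy" (the principal point, pixels), "R" (3x3) and "t" (3): a world point X has camera coordinates R X + t; the wrist camera has in their place "mount" (4x4, takes a point from camera to tool coordinates, whose origin is the TCP and whose axes are the flange's). Camera axes: x right, y down, z forward; pixel columns grow to the right and rows downward; lengths in m; the calibration is good to about 2 mm. A picture is of the moment at which its call begins: read the wrist's pose just before it. calibration takes no time and is no camera call.
- manip.finish_job(): hands the job in, once; it reports no verdict.
The state is a dict: "t": time; "joint_positions": joint angles; "joint_vel": joint speeds; "joint_efforts": joint torques, N m; "eef_pos": TCP position; "ee_rot": TCP orientation; "wrist_force": force on the tool from outside, world axes, zero at the start; "ft_torque": the same for the moment, N m; "finger_gap": finger opening in m.
Only numpy, scipy, OpenCV 4.12 (cv2) and the standard library are available. Lean on these libraries where they do the work, as an engineer would, in place of code of your own. Each camera call takes 0.05 s, during which the arm holds its last target. There are 200 camera calls.

TASK

The bowls in the wide left-hand tray of the bench dryer are dry: take the tray hook off its rest, drop its tip into the finger hole of that tray's pull tab and draw the tray out until it has gone over its catch and sits against its end stop, which has to be felt for and not hauled on hard. The tray is hot, so only the hook may touch it, and the bowls must stay standing. Then unhook, leaving the tray out at its stop, and lay the hook back in its rest as it lay; leave the narrow tray and the other pots alone.

Things in the scene. Friction and masses are not known exactly. Their poses are not given: they have to be found in the camera images.
- hook_grip (a point): Tray hook, centre of its wooden handle, where to grasp it: a flat-sided bar 100 mm long (own x), 20 mm wide (y), 24 mm high (z). An 8 mm steel shank runs on from its front end along +x and, 90 mm ahead of this point, turns straight down (own -z), to 38 mm below it. 150 g. It lies level in its rest, open to a grasp from above.
- hook_tip (a point): Lower end of the hook's down-turned tip, a round 8 mm bar: 90 mm ahead of and 38 mm below the handle's centre. Axes as the hook's.
- rest (a point): Hook rest, a fixed dark steel stand (base 128 x 56 mm); here, 62 mm above the bench, belongs the handle's centre; own x is where the shank points. Two forks 8 mm thick, open at the top: 42 mm behind for the handle, 65 mm ahead for the shank, each with 3.5 mm of play to either side, flared above, up to 80 mm above the bench.
- wide_tray: The wide steel tray, 200 mm wide, 236 mm long, floor 44 mm above the bench, with a 6 mm front panel 208 mm wide reaching from 31 to 91 mm above the bench. Origin at the middle of the panel's rear face, 40 mm above the bench; axes as the dryer's. Slides along own -x only, with 2 to 3 N of drag; up to 12 mm open at the start.
- wide_hole (a point): Centre of the finger hole, at the top face of the wide tray's pull tab: flat, 4 mm thick, 46 mm wide, 38 mm out from the front panel, top 50 mm above the bench; round upright hole 24 mm wide, free space below. With the tray shut, 25 mm ahead of the dryer's front face (its -x) and 101 mm left (+y) of its middle.
- stop_pad (a joint): Rubber pad on that end stop: how far (m) the tray presses it in. 0 while the tray is not at its stop, 0.0002 to 0.0005 when it rests there; stiff, 20 N per mm. Once past the ball, the ball keeps the tray pressed on the pad. The hook must never load the tray by more than 20 N.
- narrow_hole (a point): Finger hole of the narrow tray's pull tab, like the other, at the right of the wide tray (81 mm right of the dryer's middle). Not to be moved.
- bowl_a_mid (a point): Cream scalloped bowl, 72 mm wide, 38 mm high, standing in the wide tray; centre, half-way up; own z upright.
- bowl_b_mid (a point): A second bowl like it, in the wide tray.
- saucers: Stack of four saucers, 100 mm wide, 31 mm high, on the bench at one side, in the place opposite the hook's rest. Bystander; origin at the underside, as for the following.
- lotus_pot: Lotus pot, 94 mm wide, 62 mm high, in front of the narrow tray. Bystander.
- pink_pot: Round pot, 84 mm wide, 62 mm high, left of the wide tray. Bystander.
- butter_bowl: Scalloped bowl, 100 mm wide, 53 mm high, far left. Bystander.
- sky_pot: Round pot, 95 mm wide, 55 mm high, far right. Bystander.
- kiln_post: Clay kiln post, 38 mm wide, 50 mm high, on the open bench near the robot, right of the middle. Bystander.
- dryer_front (a point): Fixed low bench dryer, white sheet steel, 300 mm deep (x), 436 mm wide (y), 128 mm high, glass panes in its top; this point is the middle of its front face's lower edge, on the bench. The front looks to the robot (own -x); trays slide out along own -x. From left (+y): wide tray, narrow tray, control column.
- stop_rod: Front end of a fixed rod under the wide tray, out of sight, along the dryer's x. A collar clamped on it at a place that is not given, different each time (60 to 126 mm of tray travel), is the tray's end stop: it must be felt. From 14 to 6 mm before it the tray rides over a sprung ball (hold-out catch): the pull rises to some 7 to 11 N, falls, then meets the stop.
There are look-alikes about, which are no part of the job. Leave any blue or orange look-alike of the part that bears rest alone.

How it is judged (in metres and radians):
On the way, in this order (a step that is already met when the one before it is completed fails the run):
1. the hook is lifted clear of its rest (z of hook_grip in the frame of rest above 0.03 m), for 0.1 s.
2. the wide tray is being drawn by the hook, its tip in the finger hole, and is at least 25 mm out (horizontal distance between hook_tip and wide_hole below 0.016 m and z of hook_tip in the frame of wide_hole below -0.002 m and x of wide_hole in the frame of dryer_front below -0.05 m and contact force between hook and wide_tray above 0.5 N), for 0.1 s.
3. the tray has been drawn over its catch on to its end stop, which is pressed in (value of joint stop_pad above 0.0001 m), for 0.2 s.
At the end, for the whole second after the job is handed in: The wide tray is out and still held on its end stop (pad pressed in by more than 0.1 mm), at rest, with both bowls standing upright (within 0.3 rad) in it; the hook lies at rest in the forks of its rest, handle centre within 12 mm of its place, within 0.15 rad of level, shank forward and tip down (value of joint stop_pad above 0.0001 m and x of wide_hole in the frame of dryer_front below -0.08 m and angle between each of bowl_a_mid, bowl_b_mid's own z axis and vertical below 0.3 rad and distance between each of bowl_a_mid, bowl_b_mid and wide_tray below 0.26 m and distance between hook_grip and rest below 0.012 m and angle between the z axis of hook_grip and the z axis of rest, either way round below 0.15 rad and x of hook_tip in the frame of rest above 0.07 m and z of hook_tip in the frame of rest below -0.025 m and linear speed of hook below 0.02 m/s and linear speed of wide_tray below 0.01 m/s); the robot touches nothing.
It fails at once if the hook and the tray are loaded beyond 20 N (contact force between hook and wide_tray above 20 N).
It fails at once if the hand or arm touches the hot wide tray (contact force between any of the fingers, the arm and wide_tray above 0.5 N).
It fails at once if a bowl in the tray is tipped by more than 0.4 rad (angle between any of bowl_a_mid, bowl_b_mid's own z axis and vertical above 0.4 rad).
It fails at once if the narrow tray is moved by more than 8 mm (distance of narrow_hole from where it was at the start of the episode above 0.008 m).
It fails at once if a bystander is moved by more than 20 mm (distance of any of saucers, lotus_pot, pink_pot, butter_bowl, sky_pot, kiln_post from where it was at the start of the episode above 0.02 m).
It also fails if it takes over 67 s, if anything falls off the work surface, if the arm or the gripper's body presses on something with over 40 N, if the wrist force passes 120 N, or if a joint passes its speed limit or range.

## Working session

There is one attempt and no reset: what is moved stays moved. The work goes in short steps, Python scripts to look and compute and a tool call to move; the robot and the scene stay as the last step left them, time stands still between calls to the robot, and variables do not carry over. Pictures are saved under pics/ and viewed, about 8 in all and at most 12, crops included, and the job is handed in when it is done.

Besides the shell and the picture viewer there is one more tool, called as name(argument=value, ...) on one line, values as JSON. jog_arm: Moves the arm, as the interface text tells. Its arguments: {"type":"object","properties":{"series":{"type":"string"},"force":{"type":"number"}},"required":["series"]}

```bash
mkdir -p pics; ls; python3 - <<'E'
from station import manip, eyes
import cv2,numpy as np
s=manip.get_state(); print(s['t'],s['eef_pos'],s['ee_rot'],s['wrist_force'],manip.tcp_to_tips)
for n in ['top','side']:
    im,d=eyes.capture(n); np.savez(f'pics/{n}0.npz',im=im,d=d); cv2.imwrite(f'pics/{n}0.png',im[:,:,::-1]); c=eyes.calibration(n); print(n,c)
print(eyes.calibration('wrist'))
E
```

```text
pics
0.0 [ 0.19747392 -0.53938712  0.22464529] [[ 9.39104623e-01  3.43631255e-01 -2.61029791e-04]
 [ 3.43631143e-01 -9.39102931e-01  1.82271599e-03]
 [ 3.81208341e-04 -1.80141898e-03 -9.99998305e-01]] [ 0.32914746 -0.10455415  0.25708595] 0.011
top {'vfov': 56.75340963350996, 'cx': 318.57980093207954, 'cy': 201.04578245844988, 'R': array([[-0.01929769, -0.99980858,  0.00322461],
       [-0.99687588,  0.01899382, -0.0766663 ],
       [ 0.07659038, -0.00469401, -0.99705159]]), 't': array([0.01213698, 0.53505971, 1.05540638])}
side {'vfov': 55.547714827479, 'cx': 319.1087104173075, 'cy': 197.27931239934583, 'R': array([[-0.70607429, -0.70809175,  0.00807308],
       [-0.37509397,  0.36430692, -0.85239954],
       [ 0.60063601, -0.60488556, -0.52282869]]), 't': array([0.38571806, 0.2402577 , 0.99245766])}
{'vfov': 69.39288138767971, 'cx': 321.8782188977685, 'cy': 196.49880224226925, 'mount': array([[-2.17116928e-05, -9.67773038e-01, -2.51824038e-01,
         7.00018765e-02],
       [ 9.99999988e-01, -5.96911411e-05,  1.43178486e-04,
         2.93353688e-05],
       [-1.53595943e-04, -2.51824032e-01,  9.67773028e-01,
        -1.59462779e-01],
       [ 0.00000000e+00,  0.00000000e+00,  0.00000000e+00,
         1.00000000e+00]])}
```

View pics/top0.png

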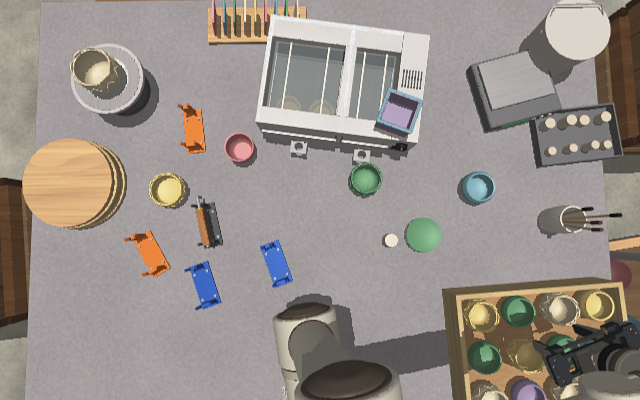

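View pics/side0.png

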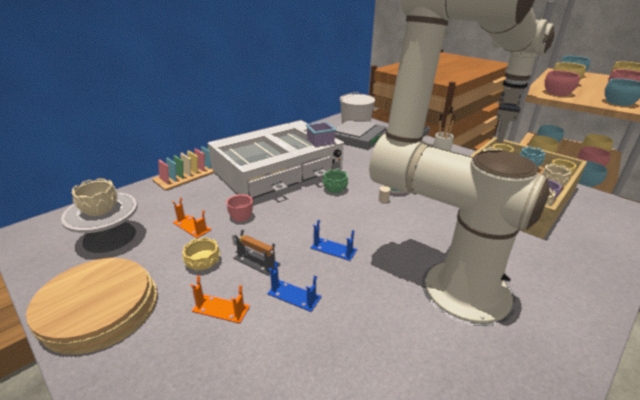

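The top view shows the hook in the dark rest with its handle at about (207,225) and the shank pointing up the picture. The wide tab is at (298,147) and the narrow tab at (362,155). The blue and orange stands are decoys. Next I'll measure the hook, the tab holes and the dryer.

```bash
cat > h.py <<'E'
import numpy as np,cv2
from station import manip,eyes
def cam(n,st=None):
    c=eyes.calibration(n); f=200/np.tan(np.radians(c['vfov']/2))
    if n=='wrist':
        T=np.eye(4);T[:3,:3]=st['ee_rot'];T[:3,3]=st['eef_pos'];T=T@c['mount'];return f,c['cx'],c['cy'],T[:3,:3],T[:3,3]
    return f,c['cx'],c['cy'],c['R'].T,-c['R'].T@c['t']
def ray(C,uv,z):
    f,cx,cy,R,o=C; uv=np.atleast_2d(uv).astype(float)
    d=np.c_[(uv[:,0]-cx)/f,(uv[:,1]-cy)/f,np.ones(len(uv))]@R.T
    return o+d*((z-o[2])/d[:,2])[:,None]
def cloud(C,d):
    f,cx,cy,R,o=C; v,u=np.mgrid[:d.shape[0],:d.shape[1]]
    return np.stack([(u-cx)/f*d,(v-cy)/f*d,d],-1)@R.T+o
E
python3 - <<'E'
from h import *
a=np.load('pics/top0.npz');im,d=a['im'],a['d'];C=cam('top');P=cloud(C,d)
hsv=cv2.cvtColor(im,cv2.COLOR_RGB2HSV)
m=np.zeros(d.shape,bool);m[195:255,185:230]=1
w=m&(hsv[...,1]>90)&(hsv[...,0]<20)&(P[...,2]>.06)
uv=np.argwhere(w)[:,::-1];print('n',len(uv),'z',np.percentile(P[w][:,2],[5,50,95]))
X=ray(C,uv,.074)[:,:2]; r=cv2.minAreaRect(X.astype(np.float32)*1000);print(r)
e=np.linalg.eigh(np.cov(X.T))[1][:,1];print('mean',X.mean(0),'dir',e,np.degrees(np.arctan2(e[1],e[0])))
# heights around tab & dryer front
k=(P[...,2]>.115)&(P[...,2]<.14);k[:,:250]=0;k[:,440:]=0;k[165:]=0
Y=P[k][:,:2];r=cv2.minAreaRect(Y.astype(np.float32)*1000);print('dryer',r,cv2.boxPoints(r))
for b in [(140,156,288,310),(147,164,352,374)]:
    sl=np.s_[b[0]:b[1],b[2]:b[3]];print(np.round(P[sl][...,2]*1000).astype(int))
crop=lambda y0,y1,x0,x1:cv2.resize(im[y0:y1,x0:x1],None,fx=6,fy=6,interpolation=cv2.INTER_CUBIC)
c1=crop(190,255,180,240);c2=crop(100,165,250,320)
cv2.imwrite('pics/c.png',np.hstack([c1,c2])[:,:,::-1])
E
```

```text
n 298 z [0.06491724 0.07344523 0.07681831]
((465.8888854980469, 321.11761474609375), (100.03692626953125, 23.065549850463867), 11.95731258392334)
mean [0.46518965 0.32117877] dir [-0.97603388 -0.21761861] -167.4307993847079
dryer ((857.4249877929688, -70.18569946289062), (437.14483642578125, 303.2691650390625), 81.37055969238281) [[ 674.7117  -263.53198]
 [ 974.5476  -309.03552]
 [1040.1383   123.16058]
 [ 740.30237  168.66412]]
[[ 3 34 32 51 51 61 59 55 58 57 58 61 60 64 63 61 62 64 65 62 64 63]
 [-4  0  3 50 48 50 51 48 51 52 51 51 50 54 53 57 63 64 61 49 49 56]
 [-2  1  0 50 52 49 48 48 50 49 50 53 50 47 49 53 52 59 48 41 43 40]
 [ 0  0 -2 51 48 51 45 52 49 -3  2  2 45 50 49 52 53 53 50 -3  4 -3]
 [ 1  0 -2 53 49 54 49 50  2  1 -1  0 -3  3 49 52 51 52 50 -2  0  3]
 [ 0 -1 -1 53 47 50 48  2 -3 -3 -2  1 -1  1 47 49 50 54 50  0  6  2]
 [ 0  2  4 52 51 50 52  2  2  1 -2  2  3 -1  1 48 52 49 50  0  1  3]
 [-2 -1 47 50 52 52 49  2 -2  0 -2  0  2  0 -1 52 47 49 52  0  3  3]
 [ 1  3 47 49 47 50 53 -2  2 -1 -3  3  2  1  0 54 52 50 51 -1  1  1]
 [-2 -1 52 52 51 49 46  0  1  2  0  0  0  5 50
[... 1693 characters left out ...]
  0   -3]
 [   2   51   52   49   51   50   52    0   -1    0   -3    5   51   50
    50   54   51   51    3    2    1   -1]
 [   0   49   51   49   53   51   47   49   48   51   48   48   50   53
    50   51   52    1    4   -2    1    4]
 [   2   49   45   51   52   48   51   48   52   51   48   49   51   49
    53   50   50    2    1    0   -3    1]
 [   0    4   -4    6    2   47   45   50   50   52   48   48   50   50
    52   51   53    2    2   -1    1    0]
 [   0    2    2    1    3   -1    1    0    1    3   -3    4    0   47
    47   52   46   -2    1    0   -2   -1]
 [  -2   -2    1    5   -1    0    3    1    1   40   62   62   56   53
    60   65   65   63   62   -1   -2   -1]]
```

View pics/c.png

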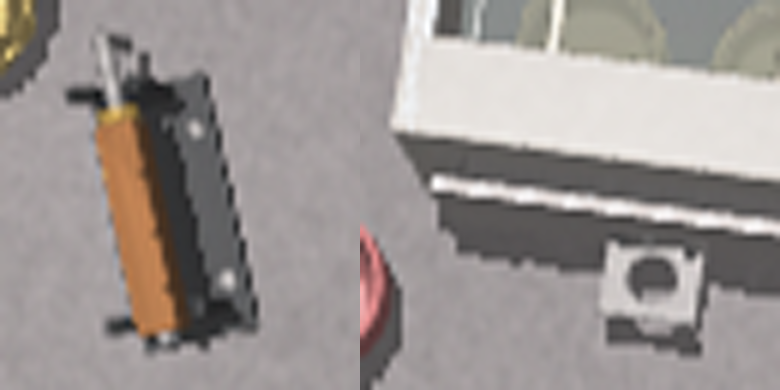

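The handle's centre is near (0.466, 0.321) with a yaw of about 12°, and it measures 100 x 23 mm, as it should. The dryer's yaw is about -8.6°. The crop shows the hook in the dark rest and the wide tab's hole clear. I'll move above the hook now.

jog_arm(series="0 0 0 28.8 -37.7 0 91;0 0 0 28.8 -37.7 0 91;0 0 0 28.8 -37.7 0 91;0 0 0 28.8 -37.7 0 91;0 0 0 28.8 -37.7 0 91;0 0 0 28.8 -37.7 0 91;0 0 0 28.8 -37.7 0 91;0 0 0 28.8 -37.7 0 91;0 0 0 28.8 -37.7 0 91;0 0 0 28.8 -37.7 0 91;0 0 0 28.8 -37.7 0 91;0 0 0 28.8 -37.7 0 91;0 0 0 28.8 -37.7 0 91;0 0 0 28.8 -37.7 0 91;0 0 0 28.8 -37.7 0 91;0 0 0 28.8 -37.7 0 91;0 0 0 28.8 -37.7 0 91;0 0 0 28.8 -37.7 0 91;0 0 0 28.8 -37.7 0 91;0 0 8.1 0 0 0 91", force=60)

```text
t: 2.1
eef_pos: [0.4651, 0.3249, 0.2236]
ee_rot: [[0.978, 0.21, -0.003], [0.21, -0.978, 0.0], [-0.002, -0.001, -1.0]]
wrist_force: [-0.4, -2.0, 0.7]
finger_gap: 0.0913
```

jog_arm(series="0 0 0 0 0 0 91;0 0 0 0 0 0 91;0 0 0 0 0 0 91")

```text
t: 2.4
eef_pos: [0.4652, 0.32, 0.2258]
ee_rot: [[0.978, 0.209, 0.0], [0.209, -0.978, -0.0], [0.0, 0.0, -1.0]]
wrist_force: [-0.9, 0.8, -0.2]
finger_gap: 0.0911
```

```bash
cat > look.py <<'E'
from h import *
import sys
def look(name):
    s=manip.get_state(); im,d=eyes.capture('wrist')
    np.savez(f'pics/{name}.npz',im=im,d=d,p=s['eef_pos'],R=s['ee_rot']); cv2.imwrite(f'pics/{name}.png',im[:,:,::-1])
    C=cam('wrist',s); return s,im,d,C,cloud(C,d)
E
python3 - <<'E'
from look import *
s,im,d,C,P=look('w1'); R=s['ee_rot'];print(s['t'],s['eef_pos'],np.degrees(np.arctan2(R[1,0],R[0,0])),s['joint_positions'],R[:,2])
hsv=cv2.cvtColor(im,cv2.COLOR_RGB2HSV)
near=np.hypot(P[...,0]-.466,P[...,1]-.321)<.09
w=near&(hsv[...,1]>90)&(hsv[...,0]<20)&(P[...,2]>.068)&(P[...,2]<.08)
print('z',np.percentile(P[w][:,2],[5,50,95]),w.sum())
X=ray(C,np.argwhere(w)[:,::-1],.074)[:,:2];r=cv2.minAreaRect(X.astype(np.float32)*1000);print(r)
e=np.linalg.eigh(np.cov(X.T))[1][:,1];print(X.mean(0),np.degrees(np.arctan(e[1]/e[0])))
E
```

```text
2.4 [0.46522707 0.31998554 0.22576328] 12.058623046868119 [ 2.22625090e+01  7.54039397e+00  9.31887579e+01 -3.46248348e-03
  7.92644413e+01  1.00204531e+02] [ 1.25979743e-04 -1.25845957e-05 -9.99999992e-01]
z [0.07211256 0.07416835 0.07544437] 1513
((468.2768249511719, 324.3636779785156), (104.33589172363281, 18.899242401123047), 12.313096046447754)
[0.46871152 0.32426065] 12.200898298702738
```

View pics/w1.png

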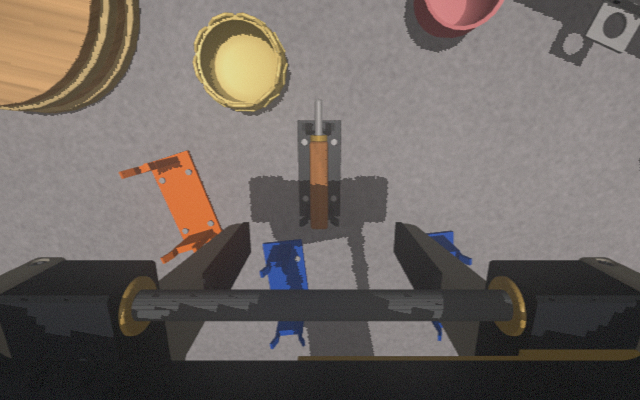

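The wrist view agrees with the top view to about 3 mm: the handle spans (319,140) to (319,228), upright in the picture and in line with the tool's x. The orange and blue stands are well clear. I'll correct, descend and grasp.

jog_arm(series="0 0 0 3 -3 20 91;0 0 0 0 0 40 91;0 0 0 0 0 40 91;0 0 0 0 0 35 80;0 0 0 0 0 20 60;0 0 0 0 0 12 60;0 0 0 0 0 4.5 60;0 0 0 0 0 0 40;0 0 0 0 0 0 28;0 0 0 0 0 0 22;0 0 0 0 0 0 18;0 0 0 0 0 0 10;0 0 0 0 0 0 10;0 0 0 0 0 0 10;0 0 0 0 0 0 10", force=60)

```text
t: 3.95
eef_pos: [0.4679, 0.3244, 0.0545]
ee_rot: [[0.978, 0.208, 0.001], [0.208, -0.978, 0.0], [0.001, -0.0, -1.0]]
wrist_force: [-0.8, 0.4, 3.2]
finger_gap: 0.02
```

jog_arm(series="0 0 0 0 0 -5 10;0 0 0 0 0 -10 10;0 0 0 0 0 -15 10;0 0 0 0 0 -20 10;0 0 0 0 0 -25 10;0 0 0 0 0 -25 10;0 0 0 0 0 -20 10;0 0 0 0 0 0 10;0 0 0 0 0 0 10")

```text
t: 4.85
eef_pos: [0.4677, 0.3243, 0.1745]
ee_rot: [[0.978, 0.208, 0.001], [0.208, -0.978, 0.0], [0.001, -0.0, -1.0]]
wrist_force: [0.6, -0.3, -1.8]
finger_gap: 0.0192
```

```bash
python3 - <<'E'
from look import *
s,im,d,C,P=look('w2'); R=s['ee_rot'];print(s['t'],s['eef_pos'],np.degrees(np.arctan2(R[1,0],R[0,0])),s['wrist_force'],s['finger_gap'])
T=(P-s['eef_pos'])@R
m=(T[...,0]>-.06)&(T[...,0]<.11)&(abs(T[...,1])<.03)&(T[...,2]>-.03)&(T[...,2]<.06)&(d>0)
# handle top/shank profile in tool coords
for a in np.arange(.02,.11,.01):
    k=m&(abs(T[...,0]-a)<.005)
    if k.sum(): print(round(a,3),k.sum(),np.round(np.percentile(T[k][:,1],[2,50,98])*1e3,1),np.round(np.percentile(T[k][:,2],[2,50,98])*1e3,1))
E
```

```text
4.85 [0.46769204 0.3243453  0.17451734] 11.999286560641458 [ 0.56959533 -0.25960887 -1.77926331] 0.019244506994320315
0.02 704 [-9.6  0.2  9.5] [-20.9 -19.6 -17.5]
0.03 740 [-9.6 -0.3  9.3] [-20.9 -19.5 -17.2]
0.04 793 [-9.8 -0.3  9.7] [-20.8 -19.4 -16.7]
0.05 726 [-9.  -0.3  8.9] [-19.3 -15.7  -5.7]
0.06 316 [-3.9 -0.3  3.8] [-12.4 -10.9  -7.4]
0.07 333 [-3.8 -0.3  3.7] [-12.6 -10.9  -8.2]
0.08 338 [-3.8 -0.1  3.7] [-12.6 -10.9  -8.2]
0.09 147 [-3.7 -0.3  3.6] [-12.3 -10.5  -8.1]
```

View pics/w2.png

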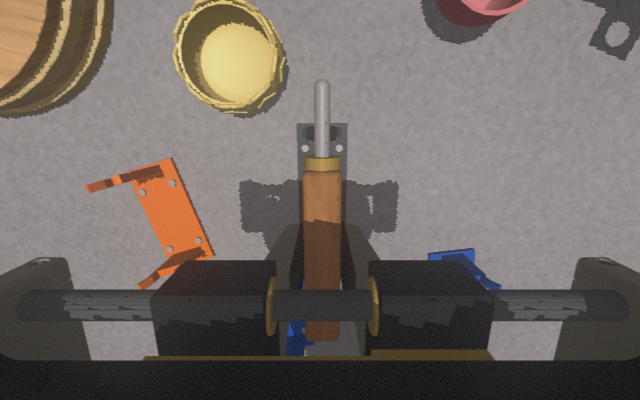

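```bash
cat > hole.py <<'E'
from look import *
def hole(C,P,d,g,r=.02):
    # see-through disc in the tab: pixels whose ray at z=.05 falls near g, and which measure < .03
    v,u=np.mgrid[:d.shape[0],:d.shape[1]];Q=ray(C,np.c_[u.ravel(),v.ravel()],.05).reshape(*d.shape,3)
    k=(np.hypot(Q[...,0]-g[0],Q[...,1]-g[1])<r)&(P[...,2]<.03)&(d>0)
    n,l,st,ce=cv2.connectedComponentsWithStats(k.astype(np.uint8))
    i=1+np.argmax(st[1:,4]);X=Q[l==i][:,:2];c=cv2.minEnclosingCircle(X.astype(np.float32)*1e3)
    return X.mean(0),c,st[i,4],X.min(0),X.max(0)
E
python3 - <<'E'
from hole import *
a=np.load('pics/top0.npz');C=cam('top');P=cloud(C,a['d'])
for uv in [(298.5,147),(362,155.5)]:
    g=ray(C,uv,.05)[0];print('top',g,hole(C,P,a['d'],g,.017))
a=np.load('pics/w2.npz');s=dict(eef_pos=a['p'],ee_rot=a['R']);C=cam('wrist',s);P=cloud(C,a['d'])
T=(P-a['p'])@a['R'];m=(abs(T[...,1])<.012)&(T[...,2]>-.03)&(T[...,2]<.03)&(T[...,0]>.02)
k=m&(T[...,2]<-.017)&(T[...,0]<.06);print('wood+brass front',np.sort(T[k][:,0])[-30::6]);k=m&(abs(T[...,2]+.0105)<.004);print('shank end',np.sort(T[k][:,0])[-12:])
a=np.load('pics/w1.npz');s=dict(eef_pos=a['p'],ee_rot=a['R']);C=cam('wrist',s);P=cloud(C,a['d'])
g=ray(C,(615,25),.05)[0];print('w1',g,hole(C,P,a['d'],g,.017))
E
```

```text
top [0.68889385 0.05639604 0.05      ] (array([0.68992813, 0.05685659]), ((689.7286376953125, 57.1134147644043), 11.366840362548828), np.int32(51), array([0.68012475, 0.04635139]), array([0.70057633, 0.06647762]))
top [ 0.66092313 -0.12440806  0.05      ] (array([ 0.662646  , -0.12229988]), ((662.810791015625, -122.30524444580078), 11.18472671508789), np.int32(49), array([ 0.65365139, -0.13309797]), array([ 0.67398863, -0.11287037]))
wood+brass front [0.05017076 0.05066345 0.05115453 0.05164919 0.05209331]
shank end [0.08936989 0.0893873  0.08943576 0.08945838 0.08947728 0.08950043
 0.08951093 0.08983078 0.08993176 0.08997581 0.0900227  0.09004606]
w1 [0.69209631 0.05685454 0.05      ] (array([0.69056834, 0.05945649]), ((691.0372314453125, 59.125267028808594), 11.5237398147583), np.int32(360), array([0.6799278 , 0.04917794]), array([0.70082757, 0.06969943]))
```

jog_arm(series="0 0 6.9 0 0 0 10;0 0 6.9 0 0 0 10;0 0 6.8 0 0 0 10;0 0 0 9 15 0 10;0 0 0 17.2 28.8 0 10;0 0 0 17.2 28.8 0 10;0 0 0 17.2 28.8 0 10;0 0 0 17.2 28.8 0 10;0 0 0 17.2 28.8 0 10;0 0 0 17.2 28.8 0 10;0 0 0 17.2 28.8 10 10;0 0 0 8 13.8 15 10;0 0 0 0 0 15 10;0 0 0 0 0 0 10;0 0 0 0 0 0 10")

```text
t: 6.4
eef_pos: [0.5677, 0.0774, 0.1329]
ee_rot: [[0.989, -0.148, -0.003], [-0.148, -0.989, 0.001], [-0.003, -0.0, -1.0]]
wrist_force: [-0.9, -0.1, -1.6]
finger_gap: 0.0195
```

```bash
python3 - <<'E'
from hole import *
s,im,d,C,P=look('w3'); R=s['ee_rot'];print(s['t'],s['eef_pos'],np.degrees(np.arctan2(R[1,0],R[0,0])),s['wrist_force'],s['joint_positions'])
h=hole(C,P,d,(.690,.058),.017);print(h);hx=np.array([h[1][0][0]/1e3,h[1][0][1]/1e3,.05]);print('hole in tool mm',(hx-s['eef_pos'])@R*1e3)
T=(P-s['eef_pos'])@R;m=(abs(T[...,1])<.012)&(abs(T[...,2]+.0105)<.004)&(T[...,0]>.02)&(T[...,0]<.11);print('shank end',np.sort(T[m][:,0])[-8:],np.median(T[m&(T[...,0]>.06)],0))
# panel top edge direction: points at z .085-.095 
k=(P[...,2]>.086)&(P[...,2]<.096)&(np.hypot(P[...,0]-.70,P[...,1]-.05)<.12)&(P[...,0]>.68);X=P[k][:,:2]
if k.sum()>30: print(k.sum(),cv2.fitLine((X*1e3).astype(np.float32),cv2.DIST_HUBER,0,.01,.01).ravel())
E
```

```text
6.4 [0.5677138  0.0773588  0.13288019] -8.52480772958098 [-0.88481062 -0.06527851 -1.64855461] [-4.33680537e+00  1.38884797e+01  9.68535824e+01  3.29342120e-02
  6.94176983e+01  9.41764082e+01]
(array([0.69151126, 0.05780207]), ((691.1820068359375, 57.860137939453125), 11.683988571166992), np.int32(792), array([0.68002865, 0.04620236]), array([0.70276549, 0.0694689 ]))
hole in tool mm [125.22777192   1.0080865   82.52702778]
shank end [0.08958891 0.08960929 0.08968029 0.08990831 0.08995145 0.09010627
 0.09013327 0.09022975] [ 0.0750223  -0.0001112  -0.01083017]
```

View pics/w3.png

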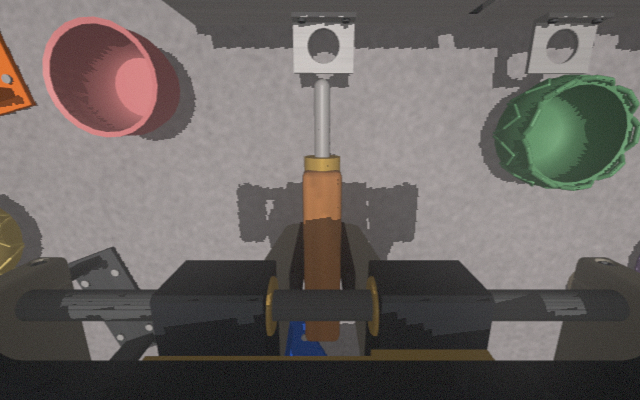

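The wide hole is at (323,45), straight ahead of the shank: 38 mm forward and 1 mm to the side. The lotus pot and pink pot stand clear to either side. I'll go over the hole and down.

jog_arm(series="0 0 0 10 0 0 10;0 0 0 15 1 0 10;0 0 0 10 0 0 10;0 0 0 3 0 0 10;0 0 0 0 0 10 10;0 0 0 0 0 15 10;0 0 0 0 0 10 10;0 0 0 0 0 5 10;0 0 0 0 0 0 10;0 0 0 0 0 0 10")

```text
t: 7.45
eef_pos: [0.6065, 0.0693, 0.0942]
ee_rot: [[0.989, -0.15, 0.0], [-0.15, -0.989, -0.0], [0.0, 0.0, -1.0]]
wrist_force: [0.2, 0.3, -1.8]
finger_gap: 0.0196
```

```bash
python3 - <<'E'
from look import *
s,im,d,C,P=look('w4');print(s['t'],s['eef_pos'],s['wrist_force'])
T=s['eef_pos']+s['ee_rot']@[.087,0,.0304];print('tip',T)
cv2.imwrite('pics/w4c.png',cv2.resize(im[0:200,220:430],None,fx=3,fy=3)[:,:,::-1])
E
```

```text
7.45 [0.60645387 0.06926999 0.09416947] [ 0.24004236  0.25069178 -1.79287148]
tip [0.69247858 0.05625827 0.06377861]
```

View pics/w4c.png

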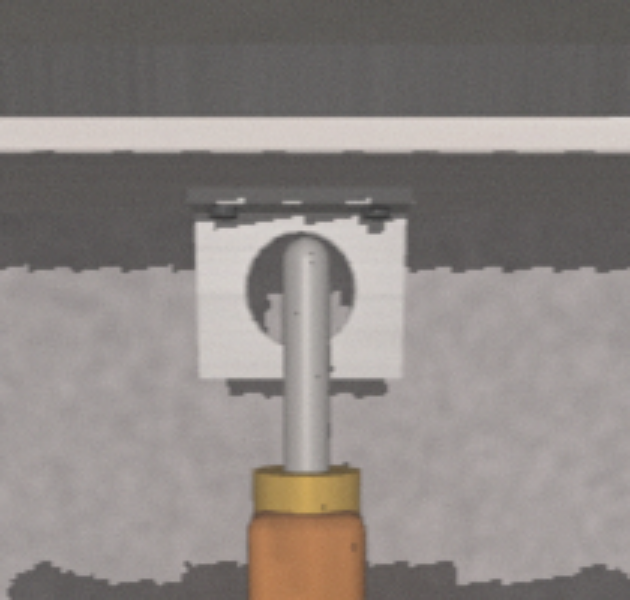

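The tip hangs laterally centred over the hole; allowing for parallax it is within about 2 mm of the centre. I'll lower it in.

jog_arm(series="0 0 0 -1 -1 5 10;0 0 0 0 0 8 10;0 0 0 0 0 8 10;0 0 0 0 0 8 10;0 0 0 0 0 3 10;0 0 0 0 0 0 10;0 0 0 0 0 0 10")

```text
t: 8.2
eef_pos: [0.6057, 0.0704, 0.0622]
ee_rot: [[0.989, -0.15, 0.0], [-0.15, -0.989, -0.0], [0.0, -0.0, -1.0]]
wrist_force: [-0.0, 0.4, -1.8]
finger_gap: 0.0199
```

jog_arm(series="0 0 0 -2 0 0 10;0 0 0 -2 0 0 10;0 0 0 -2 0 0 10;0 0 0 -2 0 0 10;0 0 0 -2 0 0 10;0 0 0 0 0 0 10")

```text
t: 8.8
eef_pos: [0.5958, 0.0719, 0.0623]
ee_rot: [[0.989, -0.15, 0.001], [-0.15, -0.989, -0.0], [0.001, -0.0, -1.0]]
wrist_force: [1.3, 0.2, -2.0]
finger_gap: 0.0196
```

jog_arm(series="0 0 0 -2 0 0 10;0 0 0 -2 0 0 10;0 0 0 -2 0 0 10;0 0 0 -2 0 0 10;0 0 0 -2 0 0 10;0 0 0 -2 0 0 10;0 0 0 -2 0 0 10;0 0 0 -2 0 0 10;0 0 0 -2 0 0 10;0 0 0 -2 0 0 10")

```text
t: 9.8
eef_pos: [0.5758, 0.0749, 0.0622]
ee_rot: [[0.989, -0.15, 0.0], [-0.15, -0.989, 0.0], [0.0, -0.0, -1.0]]
wrist_force: [2.8, -0.1, -2.4]
finger_gap: 0.0193
```

```bash
python3 - <<'E'
from look import *
s,im,d,C,P=look('w5');print(s['t'],s['eef_pos'],s['wrist_force'],s['ft_torque'])
T=s['eef_pos']+s['ee_rot']@[.087,0,.0304];print('tip',T)
cv2.imwrite('pics/w5c.png',cv2.resize(im[0:200,220:430],None,fx=3,fy=3)[:,:,::-1])
E
```

```text
9.8 [0.57583673 0.07494452 0.06218016] [ 2.77994828 -0.08206084 -2.43275769] [ 1.98732450e-04 -4.90200777e-01 -2.41390488e-02]
tip [0.66186517 0.0619381  0.03179759]
```

View pics/w5c.png

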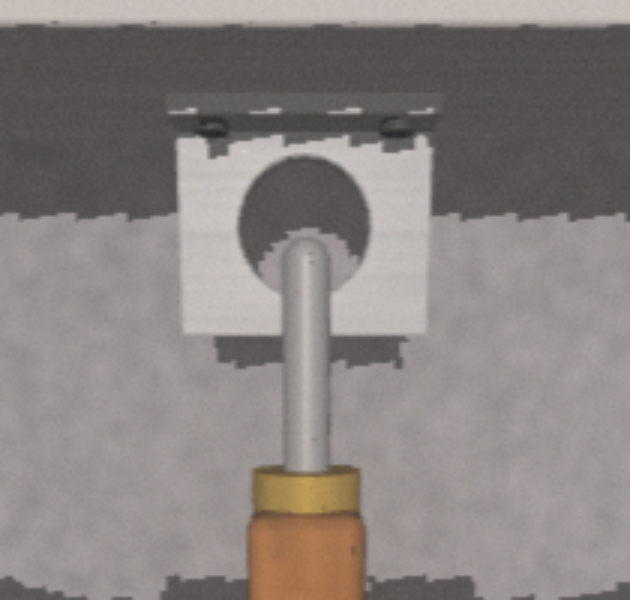

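The tip bears on the hole's front rim and the tray follows with about 2.8 N of drag. I'll continue in short feeling steps.

jog_arm(series="0 0 0 -2 0 0 10;0 0 0 -2 0 0 10;0 0 0 -2 0 0 10;0 0 0 -2 0 0 10;0 0 0 -2 0 0 10;0 0 0 -2 0 0 10;0 0 0 -2 0 0 10")

```text
t: 10.55
eef_pos: [0.5619, 0.077, 0.0621]
ee_rot: [[0.989, -0.15, -0.0], [-0.15, -0.989, 0.0], [-0.0, -0.0, -1.0]]
wrist_force: [2.7, -0.3, -2.6]
finger_gap: 0.0194
```

jog_arm(series="0 0 0 -1 0 0 10;0 0 0 -1 0 0 10;0 0 0 -1 0 0 10;0 0 0 -1 0 0 10")

```text
t: 10.95
eef_pos: [0.558, 0.0776, 0.0621]
ee_rot: [[0.989, -0.15, -0.0], [-0.15, -0.989, 0.0], [-0.0, -0.0, -1.0]]
wrist_force: [2.3, 0.2, -2.2]
finger_gap: 0.0194
```

jog_arm(series="0 0 0 -1 0 0 10;0 0 0 -1 0 0 10;0 0 0 -1 0 0 10;0 0 0 -1 0 0 10")

```text
t: 11.35
eef_pos: [0.5541, 0.0782, 0.0621]
ee_rot: [[0.989, -0.15, 0.0], [-0.15, -0.989, 0.0], [0.0, -0.0, -1.0]]
wrist_force: [3.1, -1.4, -3.2]
finger_gap: 0.0196
```

jog_arm(series="0 0 0 -1 0 0 10;0 0 0 -1 0 0 10;0 0 0 -1 0 0 10;0 0 0 -1 0 0 10")

```text
t: 11.75
eef_pos: [0.5501, 0.0788, 0.0621]
ee_rot: [[0.989, -0.149, 0.0], [-0.149, -0.989, -0.0], [0.0, 0.0, -1.0]]
wrist_force: [2.1, -0.8, -2.5]
finger_gap: 0.0194
```

jog_arm(series="0 0 0 -1 0 0 10;0 0 0 -1 0 0 10;0 0 0 -1 0 0 10;0 0 0 -1 0 0 10")

```text
t: 12.15
eef_pos: [0.5462, 0.0794, 0.0621]
ee_rot: [[0.989, -0.15, 0.0], [-0.15, -0.989, 0.0], [0.0, -0.0, -1.0]]
wrist_force: [2.8, -0.3, -2.3]
finger_gap: 0.0194
```

jog_arm(series="0 0 0 -1 0 0 10;0 0 0 -1 0 0 10;0 0 0 -1 0 0 10;0 0 0 -1 0 0 10")

```text
t: 12.55
eef_pos: [0.5423, 0.08, 0.0621]
ee_rot: [[0.989, -0.15, 0.0], [-0.15, -0.989, -0.0], [0.0, 0.0, -1.0]]
wrist_force: [3.5, -0.6, -2.7]
finger_gap: 0.0196
```

jog_arm(series="0 0 0 -1 0 0 10;0 0 0 -1 0 0 10;0 0 0 -1 0 0 10")

```text
t: 12.85
eef_pos: [0.5392, 0.0804, 0.0621]
ee_rot: [[0.989, -0.15, -0.0], [-0.15, -0.989, 0.0], [-0.0, -0.0, -1.0]]
wrist_force: [3.6, 0.1, -3.0]
finger_gap: 0.0193
```

jog_arm(series="0 0 0 -1 0 0 10;0 0 0 -1 0 0 10;0 0 0 -1 0 0 10")

```text
t: 13.15
eef_pos: [0.5363, 0.0809, 0.0621]
ee_rot: [[0.989, -0.15, -0.0], [-0.15, -0.989, 0.0], [-0.0, -0.0, -1.0]]
wrist_force: [2.4, 1.0, -2.7]
finger_gap: 0.0196
```

Still plain drag; that was noise. I'll continue.

jog_arm(series="0 0 0 -1 0 0 10;0 0 0 -1 0 0 10;0 0 0 -1 0 0 10;0 0 0 -1 0 0 10")

```text
t: 13.55
eef_pos: [0.5323, 0.0815, 0.0621]
ee_rot: [[0.989, -0.15, 0.0], [-0.15, -0.989, 0.0], [0.0, -0.0, -1.0]]
wrist_force: [2.5, 0.1, -1.9]
finger_gap: 0.0196
```

jog_arm(series="0 0 0 -1 0 0 10;0 0 0 -1 0 0 10;0 0 0 -1 0 0 10")

```text
t: 13.85
eef_pos: [0.5294, 0.0819, 0.0621]
ee_rot: [[0.989, -0.15, 0.0], [-0.15, -0.989, -0.0], [0.0, 0.0, -1.0]]
wrist_force: [2.9, -0.3, -2.6]
finger_gap: 0.0192
```

jog_arm(series="0 0 0 -1 0 0 10;0 0 0 -1 0 0 10;0 0 0 -1 0 0 10;0 0 0 -1 0 0 10")

```text
t: 14.25
eef_pos: [0.5254, 0.0826, 0.0621]
ee_rot: [[0.989, -0.149, -0.0], [-0.149, -0.989, 0.0], [-0.0, -0.0, -1.0]]
wrist_force: [3.1, 1.0, -1.9]
finger_gap: 0.0197
```

jog_arm(series="0 0 0 -1 0 0 10;0 0 0 -1 0 0 10;0 0 0 -1 0 0 10")

```text
t: 14.55
eef_pos: [0.5224, 0.083, 0.0621]
ee_rot: [[0.989, -0.15, -0.0], [-0.15, -0.989, 0.0], [-0.0, 0.0, -1.0]]
wrist_force: [3.1, 0.9, -2.2]
finger_gap: 0.0199
```

jog_arm(series="0 0 0 -1 0 0 10;0 0 0 -1 0 0 10;0 0 0 -1 0 0 10;0 0 0 -1 0 0 10")

```text
t: 14.95
eef_pos: [0.52, 0.0833, 0.0624]
ee_rot: [[0.989, -0.15, 0.004], [-0.15, -0.989, -0.0], [0.004, -0.0, -1.0]]
wrist_force: [9.1, -1.0, -7.9]
finger_gap: 0.0195
```

jog_arm(series="0 0 0 -1 0 0 10;0 0 0 -1 0 0 10;0 0 0 -1 0 0 10")

```text
t: 15.25
eef_pos: [0.5163, 0.0839, 0.0622]
ee_rot: [[0.989, -0.15, 0.002], [-0.15, -0.989, -0.0], [0.002, -0.0, -1.0]]
wrist_force: [5.2, 0.3, -4.4]
finger_gap: 0.0199
```

The force rose to 9.1 N and is now falling, so this is the catch. I'll go on in small steps.

jog_arm(series="0 0 0 -1 0 0 10;0 0 0 -1 0 0 10")

```text
t: 15.45
eef_pos: [0.5133, 0.0844, 0.0621]
ee_rot: [[0.989, -0.15, -0.001], [-0.15, -0.989, 0.0], [-0.001, -0.0, -1.0]]
wrist_force: [2.5, -0.5, -2.5]
finger_gap: 0.0196
```

jog_arm(series="0 0 0 -1 0 0 10;0 0 0 -1 0 0 10")

```text
t: 15.65
eef_pos: [0.5106, 0.0847, 0.0618]
ee_rot: [[0.989, -0.15, -0.002], [-0.15, -0.989, 0.0], [-0.002, 0.0, -1.0]]
wrist_force: [-0.7, 0.2, -1.9]
finger_gap: 0.0197
```

jog_arm(series="0 0 0 -1 0 0 10;0 0 0 -1 0 0 10")

```text
t: 15.85
eef_pos: [0.5094, 0.0849, 0.0619]
ee_rot: [[0.989, -0.149, -0.0], [-0.149, -0.989, -0.0], [-0.0, 0.0, -1.0]]
wrist_force: [2.3, 1.0, -3.7]
finger_gap: 0.0194
```

jog_arm(series="0 0 0 -0.5 0 0 10;0 0 0 0 0 0 10")

```text
t: 16.05
eef_pos: [0.5093, 0.0849, 0.0621]
ee_rot: [[0.989, -0.15, 0.0], [-0.15, -0.989, -0.0], [0.0, -0.0, -1.0]]
wrist_force: [0.9, 0.8, -2.4]
finger_gap: 0.0197
```

jog_arm(series="0 0 0 -0.5 0 0 10;0 0 0 -0.5 0 0 10;0 0 0 0 0 0 10")

```text
t: 16.35
eef_pos: [0.509, 0.085, 0.0623]
ee_rot: [[0.989, -0.15, 0.002], [-0.15, -0.989, -0.0], [0.002, -0.0, -1.0]]
wrist_force: [5.7, -1.0, -5.0]
finger_gap: 0.0198
```

The tool moved only 0.3 mm for the 1 mm commanded and the force rose to 5.7 N: that is the stop. One more gentle half-millimetre, held briefly.

jog_arm(series="0 0 0 -0.5 0 0 10;0 0 0 0 0 0 10;0 0 0 0 0 0 10;0 0 0 0 0 0 10")

```text
t: 16.75
eef_pos: [0.5088, 0.0851, 0.0627]
ee_rot: [[0.989, -0.15, 0.002], [-0.15, -0.989, -0.0], [0.002, -0.0, -1.0]]
wrist_force: [4.2, -0.0, -2.5]
finger_gap: 0.0195
```

jog_arm(series="0 0 0 -0.6 0 0 10;0 0 0 -0.4 0 0 10;0 0 0 0 0 0 10")

```text
t: 17.05
eef_pos: [0.5085, 0.0851, 0.0628]
ee_rot: [[0.989, -0.15, 0.004], [-0.15, -0.989, -0.0], [0.004, -0.0, -1.0]]
wrist_force: [8.9, -1.9, -5.2]
finger_gap: 0.0196
```

The stop is confirmed: 8.9 N with almost no movement. I'll back the tip to the hole's centre, then lift.

jog_arm(series="0 0 0 1 0 0 10;0 0 0 2 0 0 10;0 0 0 3 0 0 10;0 0 0 3 0 0 10;0 0 0 0 0 0 10;0 0 0 0 0 0 10")

```text
t: 17.65
eef_pos: [0.5153, 0.0841, 0.0619]
ee_rot: [[0.989, -0.15, -0.001], [-0.15, -0.989, 0.0], [-0.001, 0.0, -1.0]]
wrist_force: [-0.3, -0.0, -2.1]
finger_gap: 0.0194
```

```bash
python3 - <<'E'
from look import *
s,im,d,C,P=look('w6');print(s['t'],s['eef_pos'],s['wrist_force'])
T=(P-s['eef_pos'])@s['ee_rot'];m=(abs(T[...,1])<.012)&(T[...,2]>-.03)&(T[...,2]<.01)
for a in [.02,.03,.04,.06,.07,.08]:
    k=m&(abs(T[...,0]-a)<.005);print(a,np.round(np.percentile(T[k],[10,50,90],axis=0)[:,1:]*1e3,1).tolist())
k=m&(abs(T[...,2]+.0105)<.005);print(np.sort(T[k][:,0])[-8:])
cv2.imwrite('pics/w6c.png',cv2.resize(im[0:200,220:430],None,fx=3,fy=3)[:,:,::-1])
E
```

```text
17.65 [0.51529778 0.08408395 0.0618706 ] [-0.32698207 -0.04965672 -2.07955785]
0.02 [[-7.8, -20.4], [0.4, -19.5], [8.0, -18.6]]
0.03 [[-7.8, -20.4], [-0.1, -19.5], [7.9, -18.5]]
0.04 [[-7.6, -20.4], [-0.1, -19.5], [7.8, -18.3]]
0.06 [[-3.2, -12.0], [0.4, -10.9], [3.4, -9.0]]
0.07 [[-3.1, -12.0], [-0.1, -10.8], [3.4, -9.0]]
0.08 [[-3.1, -11.8], [0.4, -10.8], [3.3, -9.3]]
[0.10773751 0.10776365 0.10777073 0.1078093  0.10782665 0.10784154
 0.10785908 0.10796507]
```

View pics/w6c.png

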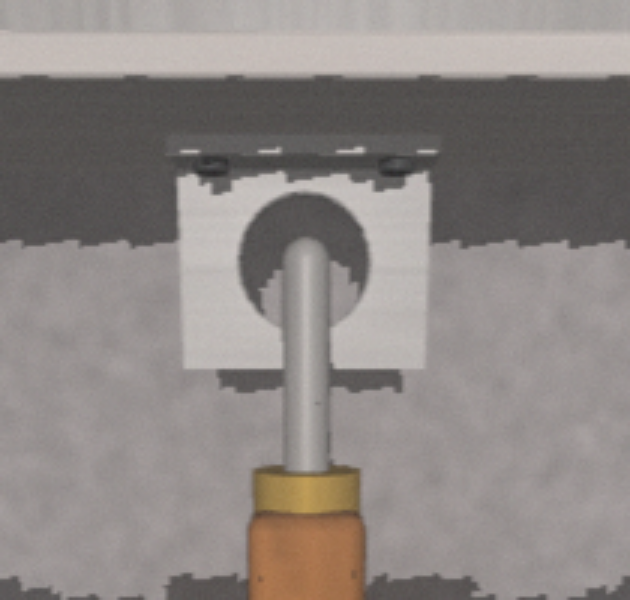

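The tip is free inside the hole and the hook is still level in the grip. I'll lift out and carry it back over the rest.

jog_arm(series="0 0 0 0 0 -4 10;0 0 0 0 0 -8 10;0 0 0 0 0 -12 10;0 0 0 0 0 -20 10;0 0 0 0 0 -25 10;0 0 0 0 0 -25 10;0 0 0 0 0 -18 10;0 0 0 -5 -14.5 0 10;0 0 0 -10.4 -28.8 0 10;0 0 0 -10.4 -28.8 0 10;0 0 0 -10.4 -28.8 0 10;0 0 0 -10.4 -28.8 0 10;0 0 0 -10.4 -28.8 0 10;0 0 0 -10.4 -28.8 0 10;0 0 0 -10.4 -28.8 0 10;0 0 0 -5 -14.4 0 10;0 0 -6.9 0 0 0 10;0 0 -6.9 0 0 0 10;0 0 -6.8 0 0 0 10")

```text
t: 19.6
eef_pos: [0.4676, 0.3244, 0.1735]
ee_rot: [[0.977, 0.213, -0.001], [0.213, -0.977, -0.001], [-0.001, 0.0, -1.0]]
wrist_force: [0.2, -0.1, -1.9]
finger_gap: 0.0194
```

jog_arm(series="0 0 0 0 0 0 10;0 0 0 0 0 0 10;0 0 0 0 0 0 10")

```text
t: 19.9
eef_pos: [0.4681, 0.3242, 0.1739]
ee_rot: [[0.979, 0.206, -0.0], [0.206, -0.979, -0.0], [-0.0, 0.0, -1.0]]
wrist_force: [0.3, 0.1, -1.3]
finger_gap: 0.0194
```

```bash
python3 - <<'E'
from look import *
s,im,d,C,P=look('w7');R=s['ee_rot'];print(s['t'],s['eef_pos'],R,np.degrees(np.arctan2(R[1,0],R[0,0])),s['wrist_force'])
e=np.array([.4679,.3244,.0545])-s['eef_pos'];print('to go tool mm',e@R*1e3)
a=np.load('pics/w2.npz');print('w2 to w7 pose',a['p'])
im2,d2=eyes.capture('top');b=np.load('pics/top0.npz');
C2=cam('top');P2=cloud(C2,d2)
from hole import hole
print('wide',hole(C2,P2,d2,(.596,.072),.02)[:2],'narrow',hole(C2,P2,d2,(.6625,-.122),.017)[:2])
o=np.hstack([cv2.resize(im2[60:300,140:460],None,fx=1.5,fy=1.5),im[:360,150:470]]);cv2.imwrite('pics/t7.png',o[:,:,::-1])
E
```

```text
19.9 [0.46808855 0.32419088 0.17392764] [[ 9.78577940e-01  2.05876495e-01 -2.89630843e-04]
 [ 2.05876438e-01 -9.78577972e-01 -2.13813770e-04]
 [-3.27445592e-04  1.49605272e-04 -9.99999935e-01]] 11.880810357466018 [ 0.2653065   0.07305183 -1.25159368]
to go tool mm [-1.02351692e-01 -2.61324426e-01  1.19427639e+02]
w2 to w7 pose [0.46769204 0.3243453  0.17451734]
wide (array([0.6010503 , 0.07123826]), ((601.1045532226562, 70.9786605834961), 11.599324226379395)) narrow (array([ 0.662646  , -0.12229988]), ((662.810791015625, -122.30524444580078), 11.18472671508789))
```

View pics/t7.png

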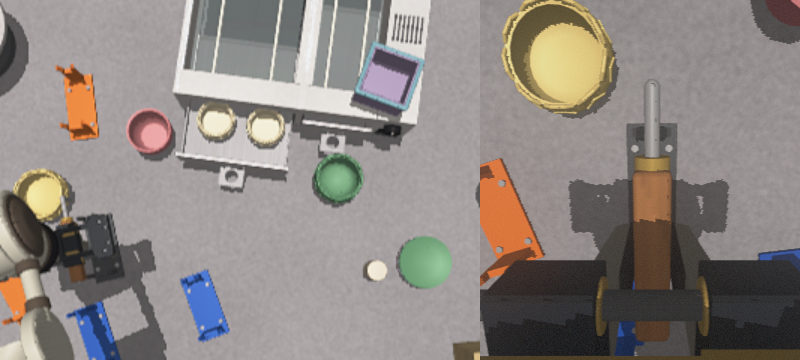

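The tray is out and both bowls stand in it. The narrow tray's hole hasn't moved, and the hook is over the rest within 0.3 mm. I'll lower it, going slowly at the forks.

jog_arm(series="0 0 0 0 0 20 10;0 0 0 0 0 30 10;0 0 0 0 0 25 10;0 0 0 0 0 15 10;0 0 0 0 0 8 10;0 0 0 0 0 6 10;0 0 0 0 0 6 10;0 0 0 0 0 5 10;0 0 0 0 0 2 10;0 0 0 0 0 1 10;0 0 0 0 0 0 10;0 0 0 0 0 0 10")

```text
t: 21.2
eef_pos: [0.4685, 0.3244, 0.0565]
ee_rot: [[0.978, 0.208, 0.001], [0.208, -0.978, 0.0], [0.001, -0.0, -1.0]]
wrist_force: [-0.4, 0.7, -1.6]
finger_gap: 0.0196
```

jog_arm(series="0 0 0 -0.5 0 1 10;0 0 0 0 0 1 10;0 0 0 0 0 0 10")

```text
t: 21.5
eef_pos: [0.4679, 0.3243, 0.0546]
ee_rot: [[0.978, 0.208, 0.0], [0.208, -0.978, 0.0], [0.0, -0.0, -1.0]]
wrist_force: [-1.7, -1.3, 1.5]
finger_gap: 0.0197
```

The hook is seated: Fz went from -1.6 to +1.5 N. I'll open gently and rise.

jog_arm(series="0 0 0 0 0 0 24;0 0 0 0 0 0 30;0 0 0 0 0 0 45;0 0 0 0 0 0 60;0 0 0 0 0 0 60;0 0 0 0 0 -5 60;0 0 0 0 0 -15 60;0 0 0 0 0 -30 70;0 0 0 0 0 -40 80;0 0 0 0 0 -40 91;0 0 0 0 0 -40 91;0 0 0 0 0 0 91;0 0 0 0 0 0 91", force=20)

```text
t: 22.8
eef_pos: [0.4685, 0.3245, 0.2263]
ee_rot: [[0.978, 0.208, 0.003], [0.208, -0.978, 0.001], [0.004, -0.001, -1.0]]
wrist_force: [-0.0, -0.9, -0.4]
finger_gap: 0.0909
```

```bash
python3 - <<'E'
from hole import *
s,im,d,C,P=look('w8');print(s['t'],s['eef_pos'],s['wrist_force'],s['finger_gap'])
a=np.load('pics/w1.npz');C1=cam('wrist',dict(eef_pos=a['p'],ee_rot=a['R']))
for I,D,CC in [(a['im'],a['d'],C1),(im,d,C)]:
    Q=cloud(CC,D);h=cv2.cvtColor(I,cv2.COLOR_RGB2HSV)
    w=(np.hypot(Q[...,0]-.466,Q[...,1]-.321)<.09)&(h[...,1]>90)&(h[...,0]<20)&(Q[...,2]>.068)&(Q[...,2]<.08)
    X=ray(CC,np.argwhere(w)[:,::-1],.074)[:,:2];e=np.linalg.eigh(np.cov(X.T))[1][:,1];u=X-X.mean(0)
    print(w.sum(),X.mean(0),np.degrees(np.arctan(e[1]/e[0])),np.median(Q[w][:,2]),cv2.minAreaRect((X*1e3).astype(np.float32)))
    A=np.c_[u@e,np.ones(len(u))];print('slope along',np.linalg.lstsq(A,Q[w][:,2],rcond=None)[0])
im2,d2=eyes.capture('top');C2=cam('top');P2=cloud(C2,d2)
print('wide',hole(C2,P2,d2,(.601,.071),.02)[:2],'narrow',hole(C2,P2,d2,(.6625,-.122),.017)[:2])
o=np.hstack([cv2.resize(im2[60:300,140:460],None,fx=1.5,fy=1.5),im[:360,150:470]]);cv2.imwrite('pics/t8.png',o[:,:,::-1])
E
```

```text
22.8 [0.46845928 0.32452739 0.22629725] [-0.02916116 -0.85781671 -0.41651596] 0.09086690017343374
1513 [0.46871158 0.32426039] 12.200895022692382 0.07416821116445332 ((468.27685546875, 324.3633728027344), (104.33580017089844, 18.899215698242188), 12.313096046447754)
slope along [0.00927625 0.07403754]
1453 [0.46865365 0.3241957 ] 12.428268111757124 0.07421758057388544 ((467.7991027832031, 324.4365539550781), (104.20132446289062, 18.186616897583008), 12.39876651763916)
slope along [0.00616165 0.07413245]
wide (array([0.60093062, 0.07126824]), ((601.1045532226562, 70.9786605834961), 11.599324226379395)) narrow (array([ 0.662646  , -0.12229988]), ((662.810791015625, -122.30524444580078), 11.18472671508789))
```

View pics/t8.png

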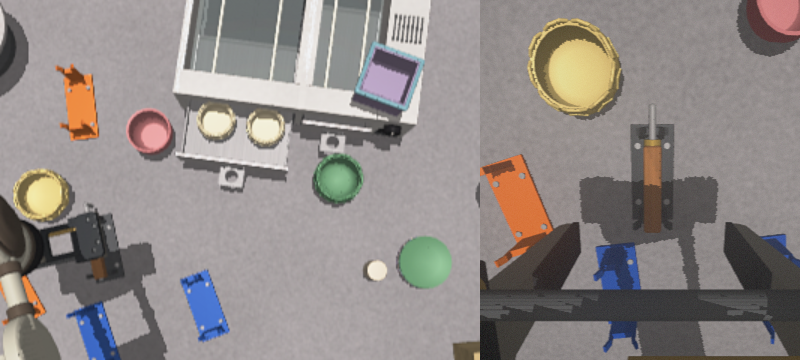

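The hook lies where it was, to within 0.1 mm and 0.3° and level. The tray is out, the bowls are upright, and nothing else has moved.

```bash
python3 -c "
from station import manip
print(manip.finish_job())"
```

```text
the job is handed in; nothing more can be done
None
```

The wide tray is out at its end stop, the hook is back in its rest, and I handed the job in at about 23 s. The hand-in gave no verdict.

- **Pull:** I lifted the hook from the dark rest, dropped its tip into the wide tray's finger hole, and drew the tray with about 2.5–3.5 N of drag. The wrist read a peak of 9.1 N over the catch. I then pressed the stop gently, up to 8.9 N along the pull.
- **Hook:** The last wrist picture shows it within 0.1 mm and 0.3° of where it first lay, at the same height and level. The gripper is open above it, touching nothing.
- **Trays and bowls:** The tray came out about 90 mm, and its hole was at the same place before and after I laid the hook down. Both bowls stand upright, and the narrow tray's hole has not moved. The other pots look untouched; I judged those by eye and did not measure them.
- **Uncertain:**
  - **Pad not read directly:** that the pad is pressed in comes from the felt force and the unchanged tray position.
  - **One odd reading:** the force dipped to 4.2 N during the first hold at the stop, before rising to 8.9 N with almost no movement.
  - **Handle position:** the top and wrist cameras disagreed by about 3–4 mm at first. I grasped near the wrist camera's position.

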